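# Sort bearings, sleeves and key into the sample trays

## Task

Sort the five loose parts lying in the row in front of the trays into the black trays: each part goes into the tray that carries the same kind of part as a fixed sample on its ledge. In the trays the bearings must lie flat, the sleeves stand upright on end and the key lie on a long side, all on the tray floor beside one another, not stacked. Leave the micrometer and the screwdriver where they lie.

Things in the scene. Friction and masses are not known exactly. Their poses are not given: they have to be found in the camera images.
- bearing_1_mid (a point): loose steel ball bearing lying flat on the bench: ring 29 mm outside diameter, 10 mm high, 30 g. Point: its centre, half-way up (5 mm over what it lies on); z is its axis. The two bearings are alike. Grip it across the outside
- bearing_2_mid (a point): loose steel ball bearing lying flat on the bench: ring 29 mm outside diameter, 10 mm high, 30 g. Point: its centre, half-way up (5 mm over what it lies on); z is its axis. The two bearings are alike. Grip it across the outside
- sleeve_1_mid (a point): loose steel spacer sleeve standing on end on the bench: plain tube 22 mm outside diameter, 12 mm bore, 36 mm tall, 60 g. Point: its centre, half-way up (18 mm over what it stands on); z is its axis. The two sleeves are alike
- sleeve_2_mid (a point): loose steel spacer sleeve standing on end on the bench: plain tube 22 mm outside diameter, 12 mm bore, 36 mm tall, 60 g. Point: its centre, half-way up (18 mm over what it stands on); z is its axis. The two sleeves are alike
- key_mid (a point): loose steel parallel key, a bar lying flat on the bench: 50 mm along its x, 14 mm along its y, 12 mm high, 60 g. Point: its centre, half-way up (6 mm over what it lies on)
- tray_bearing: shallow black plastic tray, fixed, with a sample ball bearing fixed on its ledge (flat ring 29 mm across). Trays differ only in the sample. Origin: bench level, middle of the compartment, which is 90 mm along x, 120 mm along y; floor 4 mm up; walls 3 mm thick, rim 16 mm up. Ledge outside at +x (away from the robot, yaw within 0.25 rad), x 48 to 89 mm, 8 mm high; sample at x = 69 mm, y = 0
- tray_sleeve: shallow black plastic tray, fixed, with a sample sleeve fixed on its ledge (standing tube, top 44 mm up). Trays differ only in the sample. Origin: bench level, middle of the compartment, which is 90 mm along x, 120 mm along y; floor 4 mm up; walls 3 mm thick, rim 16 mm up. Ledge outside at +x (away from the robot, yaw within 0.25 rad), x 48 to 89 mm, 8 mm high; sample at x = 69 mm, y = 0
- tray_key: shallow black plastic tray, fixed, with a sample key fixed on its ledge (bar lying along y). Trays differ only in the sample. Origin: bench level, middle of the compartment, which is 90 mm along x, 120 mm along y; floor 4 mm up; walls 3 mm thick, rim 16 mm up. Ledge outside at +x (away from the robot, yaw within 0.25 rad), x 48 to 89 mm, 8 mm high; sample at x = 69 mm, y = 0
- micrometer: bystander, loose: green-framed micrometer lying flat at the left end of the row of parts, 61 x 130 x 16 mm, long along its y; origin under its middle. Not to be moved
- screwdriver: bystander, loose: screwdriver with red handle lying nearer the robot than the right end of the row, 30 x 209 x 31 mm, long along its y; origin under its middle. Not to be moved

How it is judged:
By the outcome, as a careful person would: the job done as asked, in the order asked, and still so for the second after the job is handed in, with the robot touching nothing.
It also fails if it takes over 106 s, if anything falls off the work surface, if the arm or the gripper's body presses on something with over 40 N, if the wrist force passes 120 N, or if a joint passes its speed limit or range.

## Robot

A 6-joint arm with a two-finger parallel gripper is mounted at the origin on a cart in front of the work surface, level with it; the furniture and walls round the work are solid. World frame = base frame: x ahead of the robot, y to its left, z up, the work surface at z = 0. Lengths are in m, angles in rad, forces in N, time in s.
With the tool pointing down it reaches from about 0.425 to 1.125 m from the base axis. Payload 14.9 kg.
Tool frame: the origin (TCP) lies at the very end of the fingers, on their centre line; the grasp point (between the pads) lies 19 mm behind it; z points along the fingers, y is the line along which they close (so a half turn about z gives the same grasp; the last joint's range is limited). The gripper opens to 91 mm and grips with 3 to 60 N. Pads are 32 mm wide; open, the fingers measure 118 mm over their backs; the gripper's body (76 mm by 178 mm) begins 60 mm behind the grasp point.
Start: joints at [-1.325, 0.379, 1.734, -0, 1.028, -0.033], TCP at [0.193, -0.673, 0.214] pointing down, gripper open.
Joint ranges: [-2.77, 2.77], [-0.74, 2.19], [0, 2.66], [-1.06, 4.2], [0.31, 2.87], [-3.08, 3.08]. Speed limits (rad/s): [1.89, 1.89, 2.39, 3.14, 3.14, 3.14].

## Interface

Orientations are given as a unit quaternion [x, y, z, w].
In Python, from bench import sensors, optics, ctrl gives the robot as it stands.
- The arm moves only by the tool play_rows, never from a script. Its argument "series" is a list of rows, each a list of 5 numbers: the opening, from 0 (shut) to 1 (fully open), then the shift along the tool's x, y, z in cm, then the turn about the tool's z in rad. In form: [[claw, x, y, z, turn], ...]. A call has 1 to 8 rows; each row is the pose to reach, as a shift and turn from the pose commanded when the call began, along the tool's axes at that moment; what a row does not reach only later rows make up. A row lasts 1/12 s, in which the tool goes at most 41.7 mm and 7.16 degrees, less where a joint would pass 70% of its speed; a pose out of reach is approached as far as the arm can. A call with a gripper value outside its range is refused whole. The fingers move at their own pace and stop on an object; "grip_force" is the grip in N (left out, the last holds). Time passes only in rows, so rows that repeat a pose let the fingers close. It gives the time, the measured TCP pose, the force, the opening and the grip force at its end, in the units of the state.
- sensors.observe(): the state, without advancing time (a new reading comes with each control period).
- optics.camera(name): name is "scene" or "side" or "wrist"; returns (picture, depth): 400x640x3 uint8, blue, green, red; 400x640 float32, m along the optical axis (not along the pixel's ray), 0 where there is no reading.
- optics.camera_params(name): a dict with "camera_matrix" (3x3 intrinsics, pixels), "world_from_camera" (4x4, takes a point from camera to world coordinates). Camera axes: x right, y down, z forward; pixel columns grow to the right and rows downward; lengths in m; the calibration is good to about 2 mm. The wrist camera is an equidistant fisheye: a pixel r from the principal point sees the ray r / f radians off the axis. A picture is of the moment at which its call begins: read the wrist's pose just before it. camera_params takes no time and is no camera call; for the wrist camera it gives the pose at the moment of the call.
- ctrl.hand_in(): hands the job in; it is judged then, once.
The state is a dict: "clock": time; "joint_pos": joint angles; "dq": joint speeds; "tau": joint torques, N m; "ee_pos": TCP position; "tool_rot": TCP orientation; "wrist_force": force on the tool from outside, world axes, zero at the start; "ft_torque": the same for the moment, N m; "finger_gap": finger opening in m; "grasp_force": force on a finger pad.
Only numpy, scipy, OpenCV 4.12 (cv2) and the standard library are available. Lean on these libraries where they do the work, as an engineer would, in place of code of your own. Each camera call takes 0.05 s, during which the arm holds its last target. There are 200 camera calls.

## Working session

There is one attempt and no reset: what is moved stays moved. The work goes in short steps, Python scripts to look and compute and a tool call to move; the robot and the scene stay as the last step left them, time stands still between calls to the robot, and variables do not carry over. Pictures are saved under pics/ and viewed, at most 16 in all, crops included, and the job is handed in when it is done.

Besides the shell and the picture viewer there is one more tool, called after "Emit:" as name([rows], argument=value, ...), one row to a line, values as JSON. play_rows: Moves the arm, as the interface text tells. Its arguments: {"type":"object","properties":{"series":{"type":"array","items":{"type":"array","items":{"type":"number"}}},"grip_force":{"type":"number"}},"required":["series"]}

```bash
mkdir -p pics; python3 - <<'E'
from bench import sensors, optics
import cv2, numpy as np
s=sensors.observe(); print({k:np.round(v,3).tolist() for k,v in s.items()})
for n in ("scene","side"):
    p,d=optics.camera(n); cv2.imwrite(f"pics/{n}0.png",p); np.save(f"pics/{n}0.npy",d)
    c=optics.camera_params(n); print(n,{k:np.round(v,3).tolist() if not isinstance(v,str) else v for k,v in c.items()})
E
```

```text
{'clock': 0.0, 'joint_pos': [-1.325, 0.379, 1.735, -0.0, 1.029, -0.033], 'dq': [0.0, 0.001, -0.001, 0.002, 0.001, 0.001], 'tau': [0.0, -76.373, -43.437, 0.065, 0.042, -0.0], 'ee_pos': [0.193, -0.673, 0.213], 'tool_rot': [0.99, 0.139, -0.0, -0.001], 'wrist_force': [0.664, -0.089, 0.122], 'ft_torque': [-0.029, 0.032, -0.02], 'grasp_force': 0.0, 'finger_gap': 0.091}
scene {'camera_matrix': [[520.309, 0.0, 328.086], [0.0, 520.309, 204.448], [0.0, 0.0, 1.0]], 'world_from_camera': [[-0.693, -0.424, 0.582, -0.381], [-0.72, 0.397, -0.569, 0.853], [0.01, -0.814, -0.581, 0.913], [0.0, 0.0, 0.0, 1.0]]}
side {'camera_matrix': [[510.332, 0.0, 327.162], [0.0, 510.332, 204.695], [0.0, 0.0, 1.0]], 'world_from_camera': [[-0.999, 0.007, 0.037, 0.453], [-0.028, 0.515, -0.857, 1.144], [-0.025, -0.857, -0.514, 0.713], [0.0, 0.0, 0.0, 1.0]]}
```

View pics/scene0.png

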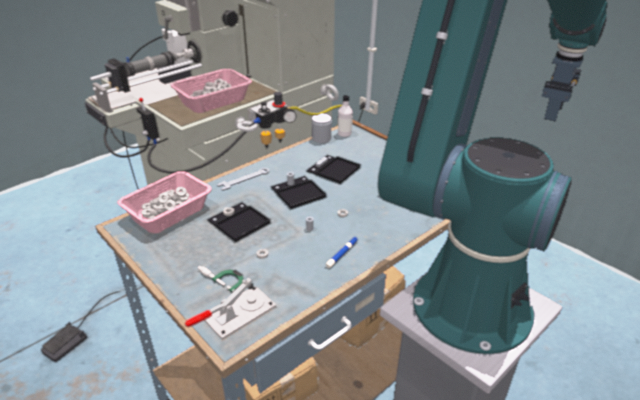

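View pics/side0.png

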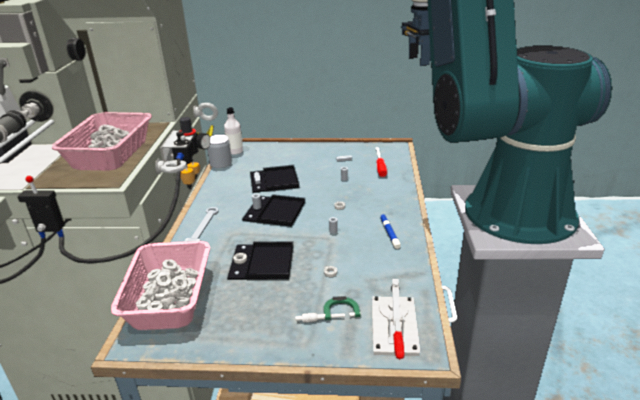

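The side picture shows, from near to far, a bearing at (330,271), a sleeve (333,226), a bearing (340,205), a sleeve (344,174) and the key (344,158). The trays are bearing (261,260), sleeve (273,210) and key (275,179), with the screwdriver at (381,162). The micrometer is at (330,312). I'll crop in closer.

```bash
cat > h.py <<'E'
from bench import sensors, optics
import cv2, numpy as np
def onplane(n,px,z,c=None):
    c=c or optics.camera_params(n); K=np.array(c["camera_matrix"]); T=np.array(c["world_from_camera"])
    q=np.atleast_2d(np.asarray(px,float))-K[:2,2]
    if n=="wrist":
        r=np.hypot(*q.T)+1e-9; a=r/K[0,0]; d=np.c_[q/r[:,None]*np.sin(a)[:,None],np.cos(a)]
    else: d=np.c_[q/K[0,0],np.ones(len(q))]
    w=d@T[:3,:3].T
    return T[:3,3]+w*((z-T[2,3])/w[:,2])[:,None]
E
python3 - <<'E'
from h import *
p=cv2.imread("pics/side0.png")
c=p[135:335,220:420]; cv2.imwrite("pics/side0c.png",cv2.resize(c,(600,600),interpolation=cv2.INTER_CUBIC))
px=[(330,271),(333,226),(340,205),(344,174),(344,158),(262,260),(273,210),(275,179)]
print(np.round(onplane("side",px,0.01),3))
E
```

```text
[[ 0.489  0.256  0.01 ]
 [ 0.486  0.076  0.01 ]
 [ 0.469 -0.026  0.01 ]
 [ 0.458 -0.205  0.01 ]
 [ 0.458 -0.314  0.01 ]
 [ 0.646  0.215  0.01 ]
 [ 0.646 -0.003  0.01 ]
 [ 0.661 -0.177  0.01 ]]
```

View pics/side0c.png

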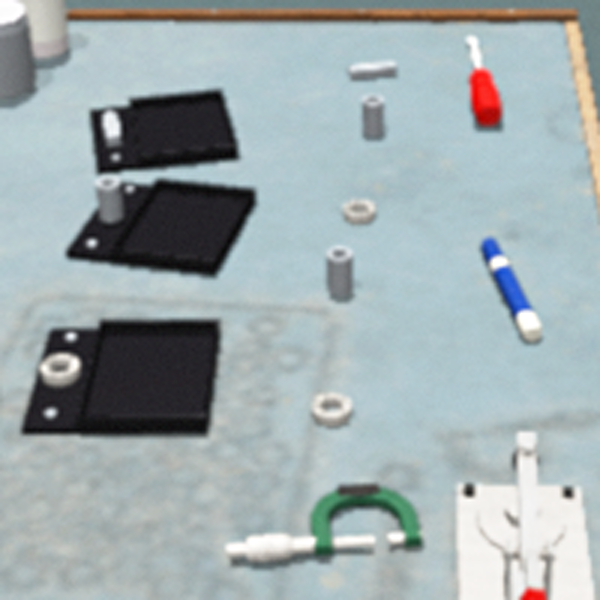

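The crop (3x, offset 220,135) shows the five tops: bearings at (331,405) and (359,209), sleeves at (340,254) and (373,102), and the key at (373,68), lying roughly along x. The bearing, sleeve and key trays run from near to far. Next I'll move the wrist camera over the area.

```bash
cat >> h.py <<'E'
from scipy.spatial.transform import Rotation as R
def yaw():
    x=R.from_quat(sensors.observe()["tool_rot"]).as_matrix()[:,0]; return np.arctan2(x[1],x[0])
def go(x,y,z,yw):
    s=sensors.observe(); M=R.from_quat(s["tool_rot"]).as_matrix()
    d=M.T@(np.array([x,y,z])-s["ee_pos"])*100
    t=(yaw()-yw+np.pi)%(2*np.pi)-np.pi
    print("go",(x,y,z,yw),"->",np.round(d,2).tolist(),"turn",round(t,3),"rows",round(max(np.linalg.norm(d)/4.17,abs(t)/.125),1),"t",s["clock"])
E
python3 - <<'E'
from h import *
go(.55,-.05,.35,1.57)
px=[(330.3,270),(339.7,204.7)]; print(np.round(onplane("side",px,0.01),3))
px=[(333.3,219.7),(344.3,169)]; print(np.round(onplane("side",px,0.036),3))
E
```

```text
go (0.55, -0.05, 0.35, 1.57) -> [51.5, -50.03, -13.62] turn -1.291 rows 17.5 t 0.1
[[ 0.489  0.252  0.01 ]
 [ 0.47  -0.028  0.01 ]]
[[ 0.485  0.087  0.036]
 [ 0.457 -0.187  0.036]]
```

Emit:
play_rows([
  [1,51.5,-50,-13.5,-1.29],
  [1,51.5,-50,-13.5,-1.29],
  [1,51.5,-50,-13.5,-1.29],
  [1,51.5,-50,-13.5,-1.29],
  [1,51.5,-50,-13.5,-1.29],
  [1,51.5,-50,-13.5,-1.29],
  [1,51.5,-50,-13.5,-1.29],
  [1,51.5,-50,-13.5,-1.29],
], grip_force=20)

```text
clock: 0.77
ee_pos: [0.3562, -0.387, 0.2757]
tool_rot: [0.801, 0.599, 0.0, -0.0]
wrist_force: [1.7, -0.1, -0.3]
finger_gap: 0.0914
grasp_force: 0.0
```

```bash
python3 - <<'E'
from h import *
go(.55,-.05,.35,1.57)
E
```

```text
go (0.55, -0.05, 0.35, 1.57) -> [37.8, 9.08, -7.42] turn -0.285 rows 9.5 t 0.7667
```

Emit:
play_rows([
  [0.5,38,9,-7.5,-0.28],
  [0.5,38,9,-7.5,-0.28],
  [0.5,38,9,-7.5,-0.28],
  [0.5,38,9,-7.5,-0.28],
  [0.5,38,9,-7.5,-0.28],
  [0.5,38,9,-7.5,-0.28],
  [0.5,38,9,-7.5,-0.28],
  [0.5,38,9,-7.5,-0.28],
])

```text
clock: 1.43
ee_pos: [0.5202, -0.1035, 0.3388]
tool_rot: [0.711, 0.703, 0.0, 0.0]
wrist_force: [-0.1, -0.7, -0.0]
finger_gap: 0.0461
grasp_force: 0.0
```

```bash
python3 - <<'E'
from h import *
go(.55,-.05,.35,1.57)
c=optics.camera_params("wrist"); p,d=optics.camera("wrist"); cv2.imwrite("pics/w1.png",p); np.savez("pics/w1.npz",d=d,**c)
print(c)
E
```

```text
go (0.55, -0.05, 0.35, 1.57) -> [5.39, 2.92, -1.12] turn -0.011 rows 1.5 t 1.4333
{'camera_matrix': array([[309.70691629,   0.        , 324.48247833],
       [  0.        , 309.70691629, 194.99193603],
       [  0.        ,   0.        ,   1.        ]]), 'world_from_camera': array([[ 0.99993218, -0.01145349, -0.00210864,  0.52026017],
       [-0.01156746, -0.95578499, -0.29383882, -0.01929532],
       [ 0.00135008,  0.29384329, -0.95585266,  0.50912223],
       [ 0.        ,  0.        ,  0.        ,  1.        ]])}
```

View pics/w1.png

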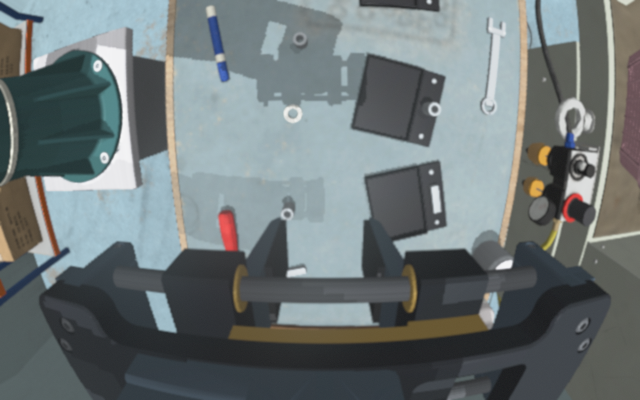

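The wrist picture (right = +x, up = +y) shows sleeve_2's top at (288,213), bearing_2 at (293,113) and sleeve_1's top at (300,39). The sleeve tray is at (400,97), the key tray at (405,200), and the key is partly hidden at (297,270). I'll enlarge it.

```bash
python3 - <<'E'
from h import *
p=cv2.imread("pics/w1.png")
cv2.imwrite("pics/w1c.png",cv2.resize(p[20:285,260:460],None,fx=2.25,fy=2.25,interpolation=cv2.INTER_CUBIC))
E
```

```text
(no output)
```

View pics/w1c.png

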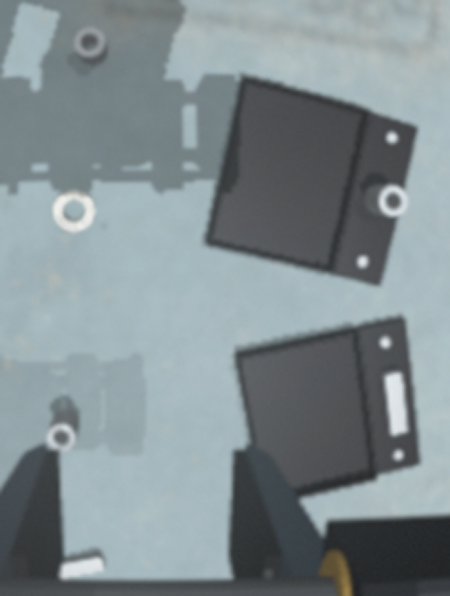

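The crop (2.25x, offset 260,20) gives these tops: sleeve_1 (90,42), bearing_2 (74,211), sleeve_2 (61,437) and the key near (82,566). The sleeve tray rim corners are (243,75), (367,108), (333,271), (206,243). The key tray's visible rim corners are (236,352), (357,327), (376,475).

```bash
python3 - <<'E'
from h import *
z=np.load("pics/w1.npz"); c=dict(z)
P=lambda px,h: np.round(onplane("wrist",np.array(px)/2.25+[260,20],h,c),3)[:,:2]
print("s1,s2",P([(90,42),(61,437)],.036).tolist()); print("b2",P([(74,211)],.01).tolist()); print("key",P([(82,566),(62,572),(103,560)],.012).tolist())
t=P([(243,75),(367,108),(333,271),(206,243)],.016); print("ts",t.tolist(),t.mean(0)); 
e=(t[1]-t[0]+t[2]-t[3]); print("yaw",np.arctan2(e[1],e[0]), "samp",P([(393,201)],.044))
k=P([(236,352),(357,327),(376,475)],.016); print("tk",k.tolist(),"c",(k[0]+k[2])/2,"yaw",np.arctan2(*(k[1]-k[0])[::-1]),np.arctan2(*(k[1]-k[2])[::-1])-np.pi/2,"samp",P([(396,403)],.02))
go(.48,.09,.10,1.57)
E
```

```text
s1,s2 [[0.485, 0.081], [0.458, -0.197]]
b2 [[0.47, -0.036]]
key [[0.465, -0.321], [0.448, -0.327], [0.483, -0.315]]
ts [[0.59, 0.061], [0.681, 0.041], [0.657, -0.079], [0.563, -0.06]] [ 0.62275 -0.00925]
yaw -0.20776863176760926 samp [[ 0.691 -0.026]]
tk [[0.586, -0.14], [0.677, -0.121], [0.704, -0.241]] c [ 0.645  -0.1905] yaw 0.2058341781041252 0.22131444234779063 samp [[ 0.713 -0.179]]
go (0.48, 0.09, 0.1, 1.57) -> [18.85, -4.59, 24.05] turn -0.009 rows 7.4 t 1.4833
```

```bash
python3 - <<'E'
from h import *
go(.458,-.197,.08,1.36)
E
```

```text
go (0.458, -0.197, 0.08, 1.36) -> [-9.88, -6.51, 26.01] turn 0.201 rows 6.9 t 1.4833
```

Emit:
play_rows([
  [0.5,-9.9,-6.5,26,0.2],
  [0.5,-9.9,-6.5,26,0.2],
  [0.5,-9.9,-6.5,26,0.2],
  [0.5,-9.9,-6.5,26,0.2],
  [0.5,-9.9,-6.5,26,0.2],
  [0.5,-9.9,-6.5,26,0.2],
  [0.5,-9.9,-6.5,26,0.2],
  [0.5,-9.9,-6.5,26,0.2],
])

```text
clock: 2.15
ee_pos: [0.449, -0.2034, 0.073]
tool_rot: [0.778, 0.628, -0.002, -0.004]
wrist_force: [-1.6, 1.5, -0.9]
finger_gap: 0.046
grasp_force: 0.0
```

```bash
cat >> h.py <<'E'
def snap(name,box=None,f=1):
    c=optics.camera_params("wrist"); p,d=optics.camera("wrist"); np.savez(f"pics/{name}.npz",d=d,p=p,**c)
    if box: x0,y0,x1,y1=box; p=cv2.resize(p[y0:y1,x0:x1],None,fx=f,fy=f,interpolation=cv2.INTER_CUBIC)
    cv2.imwrite(f"pics/{name}.png",p)
E
python3 - <<'E'
from h import *
snap("w2"); go(.458,-.197,.006,1.36)
E
```

```text
go (0.458, -0.197, 0.006, 1.36) -> [0.77, 0.58, 6.99] turn -0.003 rows 1.7 t 2.2
```

View pics/w2.png

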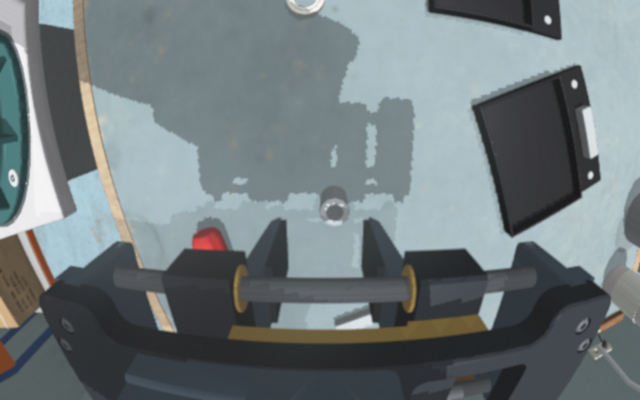

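The wrist view shows the sleeve's top at (333,211), just ahead of the fingers, whose tips are near (277,225) and (373,225).

```bash
python3 - <<'E'
from h import *
c=dict(np.load("pics/w2.npz")); w=onplane("wrist",[(333,211)],.036,c)[0]; print(w, sensors.observe()["ee_pos"], sensors.observe()["dq"].round(3) if hasattr(sensors.observe()["dq"],'round') else sensors.observe()["dq"])
k=onplane("wrist",[(352,321)],.012,c); print("key",k)
go(w[0],w[1],.006,1.36)
E
```

```text
[ 0.45573043 -0.19618934  0.036     ] [ 0.45107467 -0.20343878  0.07593005] [ 0.031 -0.071 -0.047  0.004  0.044  0.021]
key [[ 0.44968219 -0.31885699  0.012     ]]
go (np.float64(0.45573043187153756), np.float64(-0.19618934477206082), 0.006, 1.36) -> [0.8, 0.34, 6.99] turn -0.003 rows 1.7 t 2.2
```

Emit:
play_rows([
  [0.5,0,0,2,0],
  [0.5,0,0,2,0],
  [0.5,0,0,2,0],
  [0.5,0,0,2,0],
  [0.5,0,0,2,0],
  [0.5,0,0,2,0],
  [0.5,0,0,2,0],
])

```text
clock: 2.78
ee_pos: [0.454, -0.2039, 0.0592]
tool_rot: [0.778, 0.628, 0.0, 0.001]
wrist_force: [0.4, 1.5, -0.2]
finger_gap: 0.0458
grasp_force: 0.0
```

```bash
python3 - <<'E'
from h import *
print(np.round(sensors.observe()["dq"],3)); go(.4565,-.1965,.006,1.36)
E
```

```text
[-0.003  0.008  0.002 -0.001 -0.003 -0.001]
go (0.4565, -0.1965, 0.006, 1.36) -> [0.77, 0.08, 5.32] turn -0.001 rows 1.3 t 2.7833
```

Emit:
play_rows([
  [0.5,0.8,0.1,1,0],
  [0.5,0.8,0.1,3,0],
  [0.5,0.8,0.1,5.3,0],
  [0.5,0.8,0.1,5.3,0],
  [0.5,0.8,0.1,5.3,0],
  [0,0.8,0.1,5.3,0],
  [0,0.8,0.1,5.3,0],
  [0,0.8,0.1,5.3,0],
])

```text
clock: 3.45
ee_pos: [0.4568, -0.1964, 0.0064]
tool_rot: [0.778, 0.628, 0.0, 0.001]
wrist_force: [1.0, -0.0, 0.6]
finger_gap: 0.0283
grasp_force: 0.0
```

Emit:
play_rows([
  [0,0,0,0,0],
  [0,0,0,0,0],
  [0,0,0,0,0],
  [0,0,0,0,0],
])

```text
clock: 3.78
ee_pos: [0.4568, -0.1964, 0.0061]
tool_rot: [0.778, 0.628, 0.0, 0.001]
wrist_force: [-1.9, 1.3, 8.4]
finger_gap: 0.0218
grasp_force: 20.0
```

```bash
python3 - <<'E'
from h import *
print(np.round(sensors.observe()["dq"],3)); go(.617,-.0367,.08,1.363)
E
```

```text
[-0.001 -0.001  0.001 -0.001 -0.002 -0.001]
go (0.617, -0.0367, 0.08, 1.363) -> [18.99, 12.31, -7.38] turn -0.004 rows 5.7 t 3.7833
```

Emit:
play_rows([
  [0,0,0,-4,0],
  [0,0,0,-7.4,0],
  [0,4,2.5,-7.4,0],
  [0,7.5,5,-7.4,0],
  [0,11,7.2,-7.4,0],
  [0,14.5,9.4,-7.4,0],
  [0,17.5,11.3,-7.4,0],
  [0,19,12.3,-7.4,0],
])

```text
clock: 4.45
ee_pos: [0.6195, -0.0332, 0.0801]
tool_rot: [0.777, 0.629, 0.001, 0.001]
wrist_force: [-0.5, -0.6, -1.0]
finger_gap: 0.0214
grasp_force: 20.0
```

Emit:
play_rows([
  [0,0,0,2,0],
  [0,0,0,3,0],
  [0,0,0,3,0],
  [0,0,0,3,0],
  [0,0,0,3,0],
  [0,0,0,3,0],
])

```text
clock: 4.95
ee_pos: [0.6165, -0.0369, 0.0502]
tool_rot: [0.778, 0.628, 0.0, 0.0]
wrist_force: [-0.3, 0.1, -1.2]
finger_gap: 0.0214
grasp_force: 20.0
```

```bash
python3 - <<'E'
from h import *
print(np.round(sensors.observe()["dq"],3)); go(.617,-.0367,.0115,1.363); snap("w3",(200,60,600,300),2)
E
```

```text
[ 0.003 -0.002 -0.004 -0.001 -0.002  0.   ]
go (0.617, -0.0367, 0.0115, 1.363) -> [0.03, 0.04, 3.87] turn -0.005 rows 0.9 t 4.95
```

View pics/w3.png

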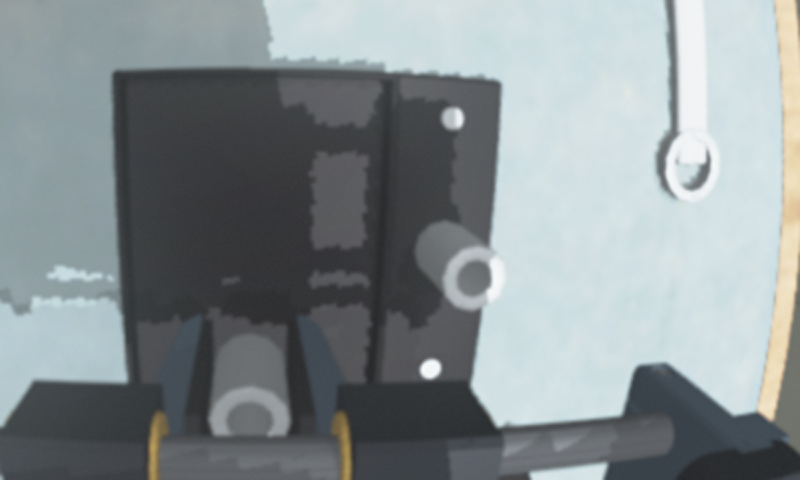

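The crop shows the sleeve held upright between the side walls of its tray (walls at x≈125 and 378, sleeve at 248), clear of the sample at (472,277). I'll lower it.

Emit:
play_rows([
  [0,0,0,2,0],
  [0,0,0,3.2,0],
  [0,0,0,3.6,0],
  [0,0,0,3.85,0],
  [0,0,0,3.9,0],
  [0,0,0,3.9,0],
  [0,0,0,3.9,0],
  [0,0,0,3.9,0],
])

```text
clock: 5.67
ee_pos: [0.6168, -0.0363, 0.0109]
tool_rot: [0.778, 0.628, 0.0, 0.0]
wrist_force: [0.7, 0.4, -0.9]
finger_gap: 0.0218
grasp_force: 20.0
```

Emit:
play_rows([
  [0.4,0,0,0,0],
  [0.4,0,0,0,0],
  [0.4,0,0,0,0],
  [0.4,0,0,-1,0],
  [0.4,0,0,-4,0],
  [0.4,0,0,-7,0],
  [0.4,0,0,-7,0],
  [0.4,0,0,-7,0],
])

```text
clock: 6.33
ee_pos: [0.6177, -0.0364, 0.0827]
tool_rot: [0.778, 0.628, 0.001, 0.001]
wrist_force: [0.5, -0.4, -0.2]
finger_gap: 0.0368
grasp_force: 0.0
```

```bash
python3 - <<'E'
from h import *
print(np.round(sensors.observe()["dq"],3)); go(.485,.082,.08,1.363)
E
```

```text
[-0.002  0.041  0.023  0.002 -0.014 -0.   ]
go (0.485, 0.082, 0.08, 1.363) -> [8.78, -15.47, 0.22] turn -0.004 rows 4.3 t 6.3333
```

Emit:
play_rows([
  [0.5,2,-3.5,0.3,0],
  [0.5,4,-7,0.3,0],
  [0.5,6,-10.5,0.3,0],
  [0.5,8.3,-14.4,0.3,0],
  [0.5,8.8,-15.4,0.3,0],
  [0.5,8.8,-15.4,0.3,0],
  [0.5,8.8,-15.4,0.3,0],
  [0.5,8.8,-15.4,0.3,0],
])

```text
clock: 7.0
ee_pos: [0.4852, 0.0818, 0.0774]
tool_rot: [0.778, 0.628, 0.0, 0.0]
wrist_force: [0.5, -0.0, 0.5]
finger_gap: 0.0457
grasp_force: 0.0
```

```bash
python3 - <<'E'
from h import *
print(np.round(sensors.observe()["dq"],3)); go(.485,.082,.006,1.363);snap("w4")
E
```

```text
[-0.012  0.005 -0.009 -0.001  0.     0.001]
go (0.485, 0.082, 0.006, 1.363) -> [0.01, -0.03, 7.14] turn -0.004 rows 1.7 t 7.0
```

View pics/w4.png

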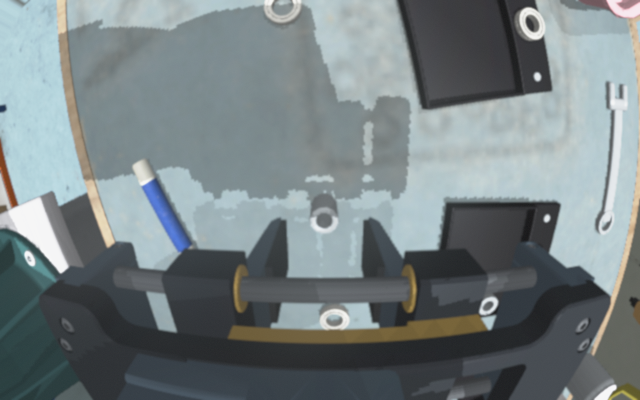

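Sleeve_1's top is at (323,219), between the fingers. Bearing_2 is at (334,319) and bearing_1 at (283,7).

```bash
python3 - <<'E'
from h import *
c=dict(np.load("pics/w4.npz")); w=onplane("wrist",[(323,219)],.036,c)[0]; print(w)
print("b",onplane("wrist",[(334,319),(283,7)],.01,c))
go(w[0],w[1],.006,1.363)
E
```

```text
[0.48364329 0.0827281  0.036     ]
b [[ 0.46941785 -0.03302904  0.01      ]
 [ 0.48752239  0.24578436  0.01      ]]
go (np.float64(0.4836432898563085), np.float64(0.0827280998919244), 0.006, 1.363) -> [0.07, -0.2, 7.14] turn -0.005 rows 1.7 t 7.05
```

Emit:
play_rows([
  [0.5,0.1,-0.2,2,0],
  [0.5,0.1,-0.2,5,0],
  [0.5,0.1,-0.2,7.1,0],
  [0.5,0.1,-0.2,7.1,0],
  [0.5,0.1,-0.2,7.1,0],
  [0,0.1,-0.2,7.1,0],
  [0,0.1,-0.2,7.1,0],
  [0,0.1,-0.2,7.1,0],
])

```text
clock: 7.72
ee_pos: [0.4837, 0.0835, 0.0076]
tool_rot: [0.778, 0.628, 0.001, 0.001]
wrist_force: [-0.3, 0.6, 0.9]
finger_gap: 0.0285
grasp_force: 0.0
```

Emit:
play_rows([
  [0,0,0,0,0],
  [0,0,0,0,0],
  [0,0,0,0,0],
  [0,0,0,0,0],
])

```text
clock: 8.05
ee_pos: [0.4835, 0.0836, 0.0073]
tool_rot: [0.778, 0.628, 0.001, 0.0]
wrist_force: [-1.6, -1.1, 10.9]
finger_gap: 0.0217
grasp_force: 20.0
```

```bash
python3 - <<'E'
from h import *
go(.6286,.0182,.08,1.363)
E
```

```text
go (0.6286, 0.0182, 0.08, 1.363) -> [-3.34, 15.57, -7.25] turn -0.004 rows 4.2 t 8.05
```

Emit:
play_rows([
  [0,0,0,-4,0],
  [0,0,0,-7.3,0],
  [0,-0.8,4,-7.3,0],
  [0,-1.6,8,-7.3,0],
  [0,-2.4,11.5,-7.3,0],
  [0,-3,14,-7.3,0],
  [0,-3.3,15.6,-7.3,0],
  [0,-3.3,15.6,-7.3,0],
])

```text
clock: 8.72
ee_pos: [0.6312, 0.0172, 0.0801]
tool_rot: [0.778, 0.628, 0.001, 0.001]
wrist_force: [0.4, 0.7, -0.1]
finger_gap: 0.0217
grasp_force: 20.0
```

Emit:
play_rows([
  [0,0,0,2,0],
  [0,0,0,3,0],
  [0,0,0,3,0],
  [0,0,0,3,0],
  [0,0,0,3,0],
  [0,0,0,3,0],
])

```text
clock: 9.22
ee_pos: [0.6285, 0.0186, 0.0502]
tool_rot: [0.778, 0.628, 0.0, 0.0]
wrist_force: [0.2, -0.4, -1.3]
finger_gap: 0.0211
grasp_force: 20.0
```

```bash
python3 - <<'E'
from h import *
print(np.round(sensors.observe()["dq"],3)); go(.6286,.0182,.0118,1.363)
E
```

```text
[-0.001  0.    -0.001  0.001 -0.004  0.001]
go (0.6286, 0.0182, 0.0118, 1.363) -> [-0.04, 0.01, 3.84] turn -0.004 rows 0.9 t 9.2167
```

Emit:
play_rows([
  [0,0,0,2,0],
  [0,0,0,3.2,0],
  [0,0,0,3.6,0],
  [0,0,0,3.8,0],
  [0,0,0,3.85,0],
  [0,0,0,3.85,0],
  [0,0,0,3.85,0],
  [0,0,0,3.85,0],
])

```text
clock: 9.88
ee_pos: [0.6285, 0.0184, 0.0113]
tool_rot: [0.778, 0.628, 0.0, 0.0]
wrist_force: [-1.4, -0.3, 2.8]
finger_gap: 0.0213
grasp_force: 20.0
```

Emit:
play_rows([
  [0.4,0,0,0,0],
  [0.4,0,0,0,0],
  [0.4,0,0,0,0],
  [0.4,0,0,-1,0],
  [0.4,0,0,-4,0],
  [0.4,0,0,-7,0],
  [0.4,0,0,-7,0],
  [0.4,0,0,-7,0],
])

```text
clock: 10.55
ee_pos: [0.6295, 0.0184, 0.0832]
tool_rot: [0.778, 0.628, 0.001, 0.001]
wrist_force: [-0.0, 0.1, -0.4]
finger_gap: 0.0366
grasp_force: 0.0
```

```bash
python3 - <<'E'
from h import *
print(np.round(sensors.observe()["dq"],3)); go(.487,.247,.07,1.57); snap("w5",(270,0,670,300),2)
E
```

```text
[-0.     0.042  0.024 -0.001 -0.014 -0.   ]
go (0.487, 0.247, 0.07, 1.57) -> [19.35, -18.75, 1.27] turn -0.211 rows 6.5 t 10.55
```

View pics/w5.png

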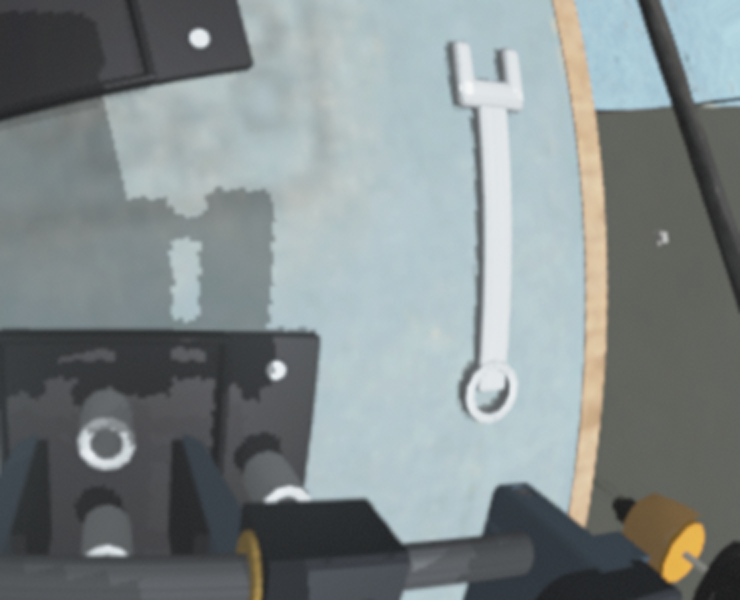

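Both sleeves stand upright in the tray, at (106,443) and (106,530). Next is bearing_1.

Emit:
play_rows([
  [0.5,3,-2.9,0,-0.1],
  [0.5,6,-5.8,0.6,-0.2],
  [0.5,9,-8.7,0.6,-0.2],
  [0.5,12,-11.6,0.6,-0.2],
  [0.5,15,-14.5,0.6,-0.2],
  [0.5,18,-17.4,0.6,-0.2],
  [0.5,19.4,-18.7,0.6,-0.2],
  [0.5,19.4,-18.7,0.6,-0.2],
])

```text
clock: 11.27
ee_pos: [0.4834, 0.2498, 0.0739]
tool_rot: [0.71, 0.704, -0.001, -0.001]
wrist_force: [0.3, -0.1, 0.3]
finger_gap: 0.0459
grasp_force: 0.0
```

Emit:
play_rows([
  [0.5,0,0,0,0],
  [0.5,0,0,0,0],
  [0.5,0,0,0,0],
  [0.5,0,0,0,0],
])

```text
clock: 11.6
ee_pos: [0.4867, 0.2465, 0.0747]
tool_rot: [0.712, 0.702, -0.0, -0.0]
wrist_force: [-0.4, -1.4, 0.2]
finger_gap: 0.0455
grasp_force: 0.0
```

```bash
python3 - <<'E'
from h import *
print(np.round(sensors.observe()["dq"],3)); go(.487,.247,.003,1.57); snap("w6")
E
```

```text
[ 0.002 -0.003 -0.001  0.001  0.001  0.001]
go (0.487, 0.247, 0.003, 1.57) -> [0.05, 0.04, 7.17] turn -0.013 rows 1.7 t 11.6
```

View pics/w6.png

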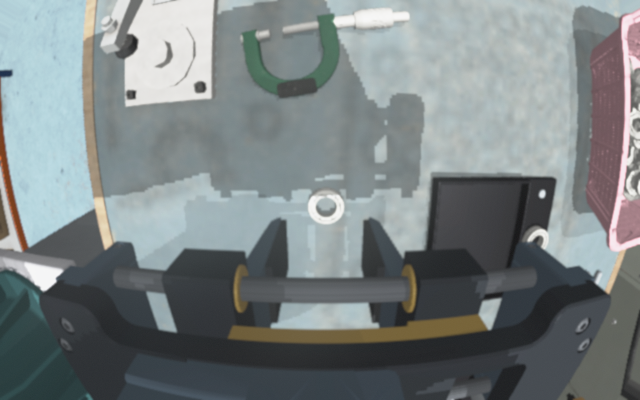

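Bearing_1 is at (326,207). The bearing tray's rim runs from (432,178) along the top edge, and its sample is at (537,239).

```bash
python3 - <<'E'
from h import *
c6=dict(np.load("pics/w6.npz"));c4=dict(np.load("pics/w4.npz"))
w=onplane("wrist",[(326,207)],.01,c6)[0]; print("b1",w)
print("w6 rim",onplane("wrist",[(432,178),(525,180)],.016,c6)[:,:2].round(4),"ledge",onplane("wrist",[(555,178)],.008,c6)[:,:2],"samp",onplane("wrist",[(537,239)],.018,c6)[:,:2])
print("w4 rim",onplane("wrist",[(423,108),(525,97)],.016,c4)[:,:2].round(4),"ledge",onplane("wrist",[(551,91)],.008,c4)[:,:2],"samp",onplane("wrist",[(530,24)],.018,c4)[:,:2])
go(w[0],w[1],.003,1.57)
E
```

```text
b1 [0.48732916 0.24835876 0.01      ]
w6 rim [[0.5717 0.2733]
 [0.6648 0.2719]] ledge [[0.71064629 0.27214559]] samp [[0.69291945 0.21325932]]
w4 rim [[0.5755 0.1466]
 [0.6731 0.144 ]] ledge [[0.71257046 0.14632361]] samp [[0.69150139 0.20772061]]
go (np.float64(0.487329157148169), np.float64(0.24835876005123178), 0.003, 1.57) -> [0.18, 0.07, 7.17] turn -0.013 rows 1.7 t 11.65
```

Emit:
play_rows([
  [0.5,0.2,0.1,3,0],
  [0.5,0.2,0.1,5.5,0],
  [0.5,0.2,0.1,6.8,0],
  [0.5,0.2,0.1,7.15,0],
  [0.5,0.2,0.1,7.15,0],
  [0.5,0.2,0.1,7.15,0],
  [0,0.2,0.1,7.15,0],
  [0,0.2,0.1,7.15,0],
])

```text
clock: 12.32
ee_pos: [0.488, 0.2497, 0.0045]
tool_rot: [0.711, 0.703, 0.001, 0.0]
wrist_force: [0.0, 0.2, 0.1]
finger_gap: 0.035
grasp_force: 0.0
```

Emit:
play_rows([
  [0,0,0,0,0],
  [0,0,0,0,0],
  [0,0,0,0,0],
  [0,0,0,0,0],
])

```text
clock: 12.65
ee_pos: [0.4878, 0.2497, 0.0042]
tool_rot: [0.711, 0.703, 0.001, 0.0]
wrist_force: [-0.4, -0.1, 8.9]
finger_gap: 0.0275
grasp_force: 20.0
```

```bash
python3 - <<'E'
from h import *
go(.622,.235,.07,1.57)
E
```

```text
go (0.622, 0.235, 0.07, 1.57) -> [-1.3, 13.44, -6.57] turn -0.011 rows 3.6 t 12.65
```

Emit:
play_rows([
  [0,0,0,-3,0],
  [0,0,0,-6.6,0],
  [0,-0.4,4,-6.6,0],
  [0,-0.8,8,-6.6,0],
  [0,-1.1,11,-6.6,0],
  [0,-1.3,13,-6.6,0],
  [0,-1.3,13.4,-6.6,0],
  [0,-1.3,13.4,-6.6,0],
])

```text
clock: 13.32
ee_pos: [0.6219, 0.2346, 0.0694]
tool_rot: [0.712, 0.703, 0.0, 0.0]
wrist_force: [-0.9, -0.3, -1.2]
finger_gap: 0.0274
grasp_force: 20.0
```

Emit:
play_rows([
  [0,0,0,1,0],
  [0,0,0,2,0],
  [0,0,0,2,0],
  [0,0,0,2,0],
  [0,0,0,2,0],
  [0,0,0,2,0],
])

```text
clock: 13.82
ee_pos: [0.621, 0.235, 0.0496]
tool_rot: [0.711, 0.703, 0.0, 0.0]
wrist_force: [-0.0, 0.6, 0.5]
finger_gap: 0.0271
grasp_force: 20.0
```

```bash
python3 - <<'E'
from h import *
print(np.round(sensors.observe()["dq"],3)); go(.622,.235,.0085,1.57); snap("w7",(220,140,520,365),2.5)
E
```

```text
[-0.002 -0.002 -0.003  0.002 -0.001 -0.001]
go (0.622, 0.235, 0.0085, 1.57) -> [0.0, 0.1, 4.11] turn -0.011 rows 1.0 t 13.8167
```

View pics/w7.png

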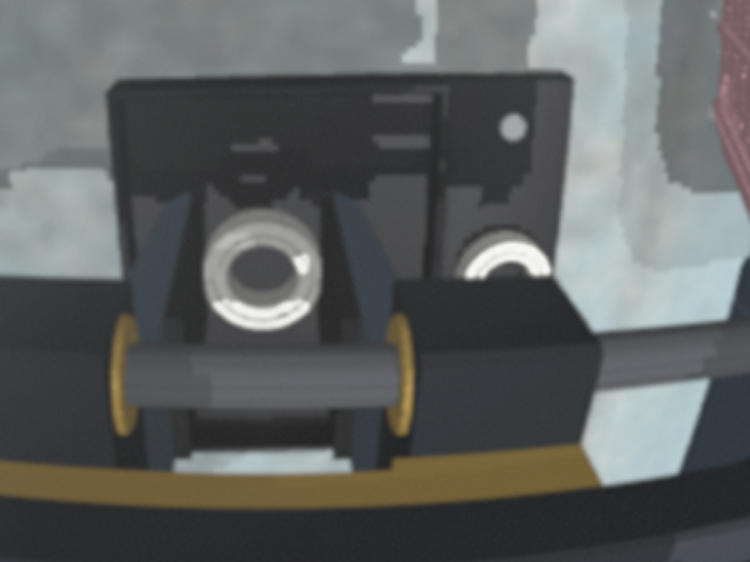

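The bearing is held level over its tray at (262,268), between the walls at x≈125 and 435. I'll lower it.

Emit:
play_rows([
  [0,0,0.1,2,0],
  [0,0,0.1,3.3,0],
  [0,0,0.1,3.8,0],
  [0,0,0.1,4.05,0],
  [0,0,0.1,4.15,0],
  [0,0,0.1,4.15,0],
  [0,0,0.1,4.15,0],
  [0,0,0.1,4.15,0],
])

```text
clock: 14.53
ee_pos: [0.6223, 0.2349, 0.0082]
tool_rot: [0.711, 0.703, 0.0, 0.0]
wrist_force: [0.8, 0.3, 1.4]
finger_gap: 0.0274
grasp_force: 20.0
```

Emit:
play_rows([
  [0.5,0,0,0,0],
  [0.5,0,0,0,0],
  [0.5,0,0,0,0],
  [0.5,0,0,-1,0],
  [0.5,0,0,-4,0],
  [0.5,0,0,-7,0],
  [0.5,0,0,-7,0],
  [0.5,0,0,-7,0],
])

```text
clock: 15.2
ee_pos: [0.6234, 0.2352, 0.0803]
tool_rot: [0.711, 0.703, 0.002, 0.001]
wrist_force: [-0.9, -1.2, -0.4]
finger_gap: 0.0457
grasp_force: 0.0
```

```bash
python3 - <<'E'
from h import *
print(np.round(sensors.observe()["dq"],3)); go(.47,-.034,.11,1.57)
E
```

```text
[ 0.     0.042  0.025  0.    -0.012  0.   ]
go (0.47, -0.034, 0.11, 1.57) -> [-27.1, -15.0, -3.05] turn -0.011 rows 7.5 t 15.2
```

Emit:
play_rows([
  [0.5,-3.5,-2,0,0],
  [0.5,-7,-4,0,0],
  [0.5,-10.5,-6,0,0],
  [0.5,-14,-8,0,0],
  [0.5,-17.5,-10,0,0],
  [0.5,-21,-12,0,0],
  [0.5,-24.5,-13.8,0,0],
  [0.5,-27.1,-15,0,0],
])

```text
clock: 15.87
ee_pos: [0.4661, -0.0361, 0.0772]
tool_rot: [0.711, 0.703, -0.001, -0.001]
wrist_force: [-0.1, 0.5, 1.0]
finger_gap: 0.046
grasp_force: 0.0
```

Emit:
play_rows([
  [0.5,0,0,0,0],
  [0.5,0,0,0,0],
  [0.5,0,0,0,0],
  [0.5,0,0,0,0],
  [0.5,0,0,0,0],
])

```text
clock: 16.28
ee_pos: [0.4692, -0.0336, 0.0777]
tool_rot: [0.711, 0.703, -0.0, -0.0]
wrist_force: [-0.4, 0.4, 0.1]
finger_gap: 0.0452
grasp_force: 0.0
```

```bash
python3 - <<'E'
from h import *
print(np.round(sensors.observe()["dq"],3)); go(.47,-.034,.003,1.57); snap("w8")
c=dict(np.load("pics/w8.npz")); K=c["camera_matrix"];T=c["world_from_camera"]
# bright ring near the gap
p=c["p"]; m=(p.min(2)>170).astype(np.uint8); m[:150]=0; m[245:]=0; m[:,:285]=0; m[:,365:]=0
n,l,st,ce=cv2.connectedComponentsWithStats(m)
for i in range(1,n):
    if st[i,4]>40:
        print(st[i],ce[i])
E
```

```text
[-0.001  0.001  0.    -0.    -0.    -0.002]
go (0.47, -0.034, 0.003, 1.57) -> [-0.04, 0.08, 7.47] turn -0.01 rows 1.8 t 16.2833
[285 187  30  15 228] [300.88596491 193.63596491]
[335 189  30  13 134] [350.71641791 196.70149254]
[303 193  47  48 874] [323.8020595  212.02745995]
[343 226   5  19  50] [344.62 236.32]
```

View pics/w8.png

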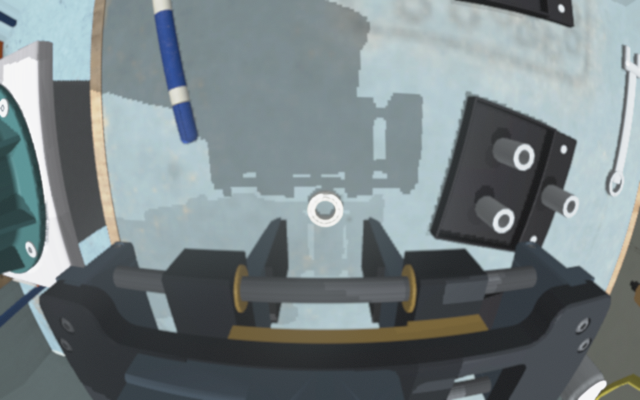

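Bearing_2 is at (325,210), between the fingers. Both sleeves stand upright in their tray, at (505,155) and (495,215).

```bash
python3 - <<'E'
from h import *
c=dict(np.load("pics/w8.npz")); w=onplane("wrist",[(325,210)],.01,c)[0]; print(w); go(w[0],w[1],.003,1.57)
E
```

```text
[ 0.4690343  -0.03542349  0.01      ]
go (np.float64(0.46903429734175567), np.float64(-0.03542348569243235), 0.003, 1.57) -> [-0.18, -0.01, 7.48] turn -0.01 rows 1.8 t 16.3333
```

Emit:
play_rows([
  [0.5,-0.2,0,3,0],
  [0.5,-0.2,0,5.8,0],
  [0.5,-0.2,0,7.1,0],
  [0.5,-0.2,0,7.5,0],
  [0.5,-0.2,0,7.5,0],
  [0.5,-0.2,0,7.5,0],
  [0,-0.2,0,7.5,0],
  [0,-0.2,0,7.5,0],
])

```text
clock: 17.0
ee_pos: [0.4696, -0.0364, 0.0039]
tool_rot: [0.711, 0.703, 0.001, 0.001]
wrist_force: [-0.4, -0.5, 1.3]
finger_gap: 0.0349
grasp_force: 0.0
```

Emit:
play_rows([
  [0,0,0,0,0],
  [0,0,0,0,0],
  [0,0,0,0,0],
  [0,0,0,0,0],
  [0,0,0,-3,0],
  [0,0,0,-7.5,0],
  [0,0,0,-7.5,0],
  [0,0,0,-7.5,0],
])

```text
clock: 17.67
ee_pos: [0.4706, -0.0366, 0.0804]
tool_rot: [0.711, 0.703, 0.002, 0.002]
wrist_force: [-0.1, -0.4, -0.9]
finger_gap: 0.0274
grasp_force: 20.0
```

```bash
python3 - <<'E'
from h import *
go(.622,.183,.07,1.57)
E
```

```text
go (0.622, 0.183, 0.07, 1.57) -> [22.14, 14.87, 1.1] turn -0.011 rows 6.4 t 17.6667
```

Emit:
play_rows([
  [0,3.4,2.3,0,0],
  [0,6.8,4.6,0,0],
  [0,10.2,6.9,0,0],
  [0,13.6,9.2,0,0],
  [0,17,11.4,0,0],
  [0,20,13.5,0,0],
  [0,22.2,14.9,1,0],
  [0,22.2,14.9,1,0],
])

```text
clock: 18.33
ee_pos: [0.6218, 0.1872, 0.0656]
tool_rot: [0.711, 0.704, -0.0, -0.0]
wrist_force: [0.1, 0.6, -1.1]
finger_gap: 0.0271
grasp_force: 20.0
```

Emit:
play_rows([
  [0,0,0,1,0],
  [0,0,0,2,0],
  [0,0,0,2,0],
  [0,0,0,2,0],
  [0,0,0,2,0],
  [0,0,0,2,0],
])

```text
clock: 18.83
ee_pos: [0.6206, 0.1833, 0.0483]
tool_rot: [0.712, 0.703, 0.0, 0.0]
wrist_force: [-0.0, 1.5, 0.7]
finger_gap: 0.0272
grasp_force: 20.0
```

```bash
python3 - <<'E'
from h import *
print(np.round(sensors.observe()["dq"],3)); go(.622,.183,.008,1.57)
E
```

```text
[ 0.004 -0.002 -0.004  0.002  0.001 -0.001]
go (0.622, 0.183, 0.008, 1.57) -> [-0.03, 0.14, 4.03] turn -0.012 rows 1.0 t 18.8333
```

Emit:
play_rows([
  [0,0,0.1,2,0],
  [0,0,0.1,3.2,0],
  [0,0,0.1,3.7,0],
  [0,0,0.1,3.95,0],
  [0,0,0.1,4.05,0],
  [0,0,0.1,4.05,0],
  [0,0,0.1,4.05,0],
  [0,0,0.1,4.05,0],
])

```text
clock: 19.5
ee_pos: [0.6218, 0.1839, 0.0078]
tool_rot: [0.711, 0.703, 0.0, 0.0]
wrist_force: [0.5, 0.0, -0.1]
finger_gap: 0.0272
grasp_force: 19.9
```

Emit:
play_rows([
  [0.5,0,0,0,0],
  [0.5,0,0,0,0],
  [0.5,0,0,0,0],
  [0.5,0,0,-1,0],
  [0.5,0,0,-4,0],
  [0.5,0,0,-8,0],
  [0.5,0,0,-8,0],
  [0.5,0,0,-8,0],
])

```text
clock: 20.17
ee_pos: [0.6232, 0.1842, 0.0905]
tool_rot: [0.711, 0.703, 0.002, 0.001]
wrist_force: [0.8, -0.4, 0.1]
finger_gap: 0.0458
grasp_force: 0.0
```

```bash
python3 - <<'E'
from h import *
print(np.round(sensors.observe()["dq"],3)); snap("w9",(240,160,440,300),4); go(.46,-.25,.12,.0); print(sensors.observe()["joint_pos"])
E
```

```text
[-0.     0.045  0.029  0.001 -0.015  0.001]
go (0.46, -0.25, 0.12, 0.0) -> [-43.58, -15.68, -3.18] turn 1.559 rows 12.5 t 20.2167
[ 2.51607536e-01  4.63859122e-01  1.88460411e+00 -2.47317175e-06
  7.91111290e-01  2.63550913e-01]
```

View pics/w9.png

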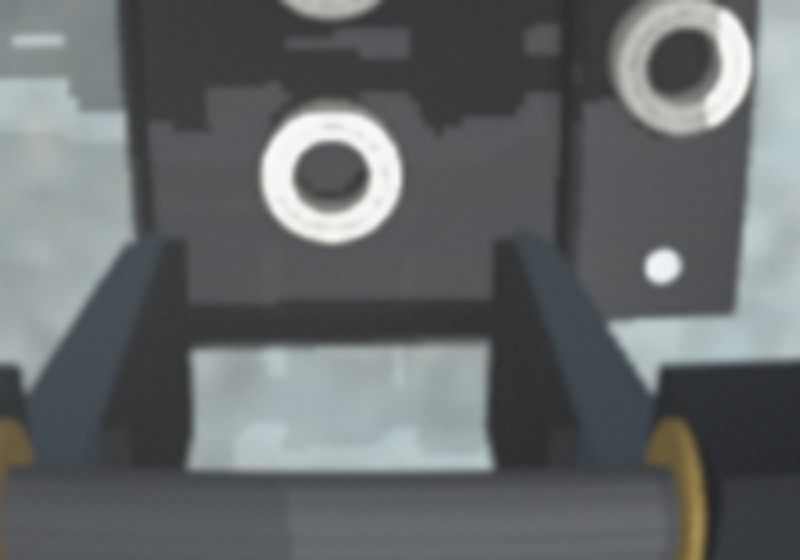

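Both bearings lie flat in their tray, the second at (332,175) and the first at the top edge. Now the key.

Emit:
play_rows([
  [0.5,-3.8,-1.2,-1,0.12],
  [0.5,-7.6,-2.4,-1,0.24],
  [0.5,-11.4,-3.6,-1,0.36],
  [0.5,-15.2,-4.8,-1,0.48],
  [0.5,-19,-6,-1,0.6],
  [0.5,-22.8,-7.2,-1,0.72],
  [0.5,-26.6,-8.4,-1,0.84],
  [0.5,-30.4,-9.6,-1,0.96],
])

```text
clock: 20.88
ee_pos: [0.5202, -0.1204, 0.0966]
tool_rot: [0.956, 0.292, -0.001, -0.0]
wrist_force: [0.8, -0.5, -0.1]
finger_gap: 0.0457
grasp_force: 0.0
```

Emit:
play_rows([
  [0.5,0,0,0,0.1],
  [0.5,0,0,0,0.2],
  [0.5,0,0,0,0.3],
  [0.5,0,0,0,0.33],
  [0.5,0,0,0,0.33],
])

```text
clock: 21.3
ee_pos: [0.5211, -0.119, 0.0965]
tool_rot: [0.991, 0.133, -0.001, -0.0]
wrist_force: [-0.6, -0.4, 0.7]
finger_gap: 0.0454
grasp_force: 0.0
```

```bash
python3 - <<'E'
from h import *
print(np.round(sensors.observe()["dq"],3),sensors.observe()["ee_pos"],yaw()); go(.455,-.319,.1,.27)
E
```

```text
[ 0.004 -0.001 -0.001 -0.001  0.    -0.077] [ 0.52107782 -0.11897593  0.09651963] 0.26695625228713354
go (0.455, -0.319, 0.1, 0.27) -> [-11.65, 17.55, -0.35] turn -0.003 rows 5.1 t 21.3
```

Emit:
play_rows([
  [0.5,-2.2,3.3,0,0],
  [0.5,-4.4,6.6,0,0],
  [0.5,-6.6,9.9,0,0],
  [0.5,-8.8,13.2,0,0],
  [0.5,-10.8,16.2,0,0],
  [0.5,-11.6,17.5,0,0],
  [0.5,-11.6,17.5,0,0],
  [0.5,-11.6,17.5,0,0],
])

```text
clock: 21.97
ee_pos: [0.4559, -0.3186, 0.0968]
tool_rot: [0.991, 0.134, -0.0, -0.0]
wrist_force: [-0.1, -0.4, -0.9]
finger_gap: 0.0461
grasp_force: 0.0
```

Emit:
play_rows([
  [0.5,0,0,0,0],
  [0.5,0,0,0,0],
  [0.5,0,0,0,0],
])

```text
clock: 22.22
ee_pos: [0.4568, -0.3175, 0.0973]
tool_rot: [0.991, 0.135, -0.0, -0.0]
wrist_force: [-0.3, 0.0, -0.2]
finger_gap: 0.0459
grasp_force: 0.0
```

```bash
python3 - <<'E'
from h import *
print(np.round(sensors.observe()["dq"],3)); go(.455,-.319,.1,.27); snap("w10",(220,140,440,305),3.5)
E
```

```text
[-0.004 -0.002 -0.003 -0.     0.     0.   ]
go (0.455, -0.319, 0.1, 0.27) -> [-0.21, 0.1, -0.27] turn 0.0 rows 0.1 t 22.2167
```

View pics/w10.png

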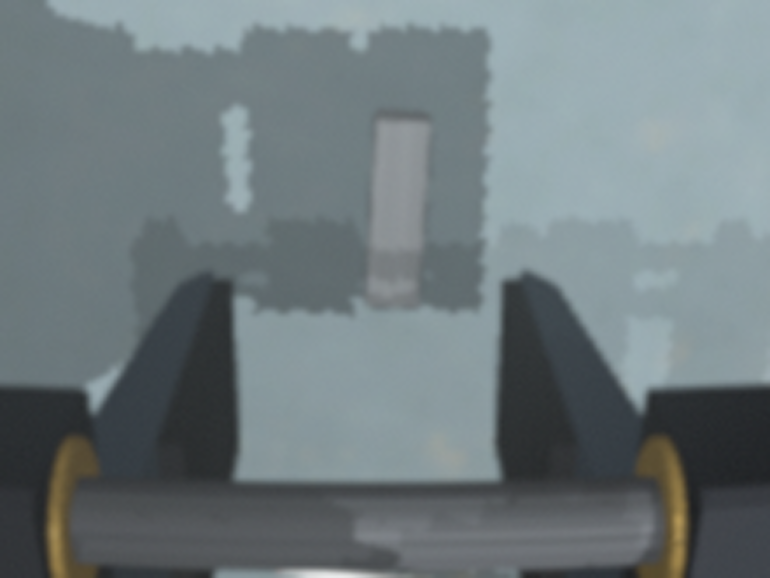

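The key's top face has corners (376,118), (432,118), (418,305) and (367,303) in the crop (3.5x, offset 220,140).

```bash
python3 - <<'E'
from h import *
c=dict(np.load("pics/w10.npz")); q=onplane("wrist",np.array([(376,118),(432,118),(418,305),(367,303)])/3.5+[220,140],.012,c)[:,:2]
m=q.mean(0); e=q[0]+q[1]-q[2]-q[3]; ky=np.arctan2(e[1],e[0]); print(q.round(4).tolist(),m,ky,np.linalg.norm(e)/2); go(m[0],m[1],.004,ky)
E
```

```text
[[0.4799, -0.3129], [0.4836, -0.326], [0.4356, -0.3365], [0.4327, -0.3238]] [ 0.45794959 -0.32483159] 0.22125209214018057 0.04876300099560765
go (np.float64(0.4579495864466822), np.float64(-0.32483158637918047), 0.004, np.float64(0.22125209214018057)) -> [-0.08, 0.73, 9.33] turn 0.049 rows 2.2 t 22.2667
```

Emit:
play_rows([
  [0.5,-0.1,0.7,3,0.05],
  [0.5,-0.1,0.7,6,0.05],
  [0.5,-0.1,0.7,8.5,0.05],
  [0.5,-0.1,0.7,9.3,0.05],
  [0.5,-0.1,0.7,9.3,0.05],
  [0.5,-0.1,0.7,9.3,0.05],
  [0,-0.1,0.7,9.3,0.05],
  [0,-0.1,0.7,9.3,0.05],
], grip_force=25)

```text
clock: 22.93
ee_pos: [0.4582, -0.3261, 0.0059]
tool_rot: [0.994, 0.109, 0.001, 0.001]
wrist_force: [1.2, 0.2, -0.5]
finger_gap: 0.0353
grasp_force: 0.0
```

Emit:
play_rows([
  [0,0,0,0,0],
  [0,0,0,0,0],
  [0,0,0,0,0],
  [0,0,0,0,0],
  [0,0,0,0,0],
  [0,0,0,0,0],
])

```text
clock: 23.43
ee_pos: [0.4576, -0.3257, 0.0049]
tool_rot: [0.994, 0.109, 0.0, 0.0]
wrist_force: [-1.8, 1.7, 7.6]
finger_gap: 0.0133
grasp_force: 25.0
```

```bash
python3 - <<'E'
from h import *
go(.645,-.1905,.08,.213)
E
```

```text
go (0.645, -0.1905, 0.08, 0.213) -> [21.23, -9.13, -7.51] turn 0.006 rows 5.8 t 23.4333
```

Emit:
play_rows([
  [0,0,0,-3.5,0],
  [0,0,0,-7.5,0],
  [0,3.6,-1.5,-7.5,0],
  [0,7.3,-3.1,-7.5,0],
  [0,11,-4.7,-7.5,0],
  [0,14.7,-6.3,-7.5,0],
  [0,18.4,-7.9,-7.5,0],
  [0,21.2,-9.1,-7.5,0],
])

```text
clock: 24.1
ee_pos: [0.6467, -0.1886, 0.0796]
tool_rot: [0.994, 0.11, 0.0, 0.0]
wrist_force: [-0.6, 0.1, -1.4]
finger_gap: 0.0137
grasp_force: 25.0
```

Emit:
play_rows([
  [0,0,0,1.5,0],
  [0,0,0,3,0],
  [0,0,0,3,0],
  [0,0,0,3,0],
  [0,0,0,3,0],
  [0,0,0,3,0],
])

```text
clock: 24.6
ee_pos: [0.6443, -0.1915, 0.05]
tool_rot: [0.994, 0.109, 0.0, 0.0]
wrist_force: [0.1, 0.0, -0.6]
finger_gap: 0.0138
grasp_force: 25.0
```

```bash
python3 - <<'E'
from h import *
print(np.round(sensors.observe()["dq"],3),sensors.observe()["finger_gap"]); go(.645,-.1905,.0095,.213)
E
```

```text
[ 0.006 -0.004 -0.006 -0.    -0.001  0.001] 0.01384404626825704
go (0.645, -0.1905, 0.0095, 0.213) -> [0.09, -0.08, 4.05] turn 0.005 rows 1.0 t 24.6
```

Emit:
play_rows([
  [0,0.1,-0.1,2,0],
  [0,0.1,-0.1,3.2,0],
  [0,0.1,-0.1,3.7,0],
  [0,0.1,-0.1,3.95,0],
  [0,0.1,-0.1,4.05,0],
  [0,0.1,-0.1,4.05,0],
  [0,0.1,-0.1,4.05,0],
  [0,0.1,-0.1,4.05,0],
])

```text
clock: 25.27
ee_pos: [0.6457, -0.1896, 0.0094]
tool_rot: [0.994, 0.109, 0.0, 0.0]
wrist_force: [-0.2, 0.2, -0.8]
finger_gap: 0.0137
grasp_force: 25.0
```

Emit:
play_rows([
  [0.4,0,0,0,0],
  [0.4,0,0,0,0],
  [0.4,0,0,0,0],
  [0.4,0,0,0,0],
  [0.4,0,0,-3,0],
  [0.4,0,0,-6,0],
  [0.4,0,0,-10,0],
  [0.4,0,0,-14,0],
])

```text
clock: 25.93
ee_pos: [0.6447, -0.1893, 0.1499]
tool_rot: [0.994, 0.109, -0.001, -0.0]
wrist_force: [0.6, 0.6, 0.0]
finger_gap: 0.0367
grasp_force: 0.0
```

Emit:
play_rows([
  [0.4,-3,0,-4,0],
  [0.4,-7,0,-8,0],
  [0.4,-10,0,-10,0],
  [0.4,-12,0,-10,0],
  [0.4,-12,0,-10,0],
  [0.4,-12,0,-10,0],
  [0.4,-12,0,-10,0],
  [0.4,-12,0,-10,0],
])

```text
clock: 26.6
ee_pos: [0.5287, -0.2154, 0.2483]
tool_rot: [0.994, 0.109, -0.0, -0.0]
wrist_force: [0.1, -0.1, 0.1]
finger_gap: 0.0363
grasp_force: 0.0
```

```bash
python3 - <<'E'
from h import *
snap("w11",(180,0,500,240),2.5)
p,d=optics.camera("side"); cv2.imwrite("pics/side1.png",cv2.resize(p[135:335,220:420],(600,600),interpolation=cv2.INTER_CUBIC))
E
```

```text
(no output)
```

View pics/side1.png

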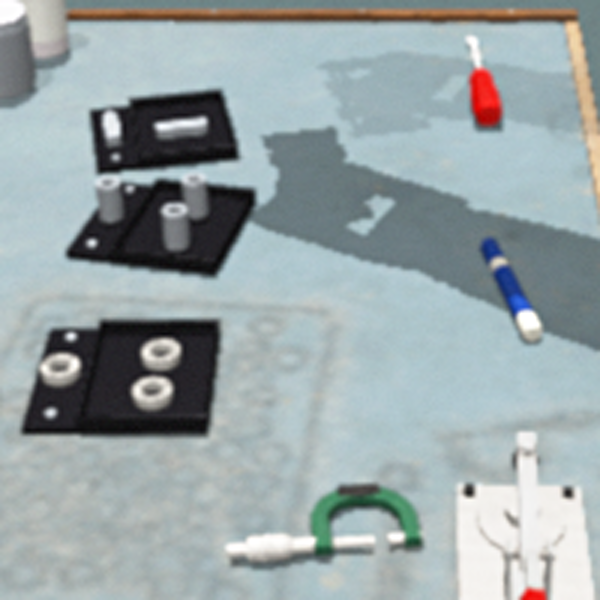

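View pics/w11.png

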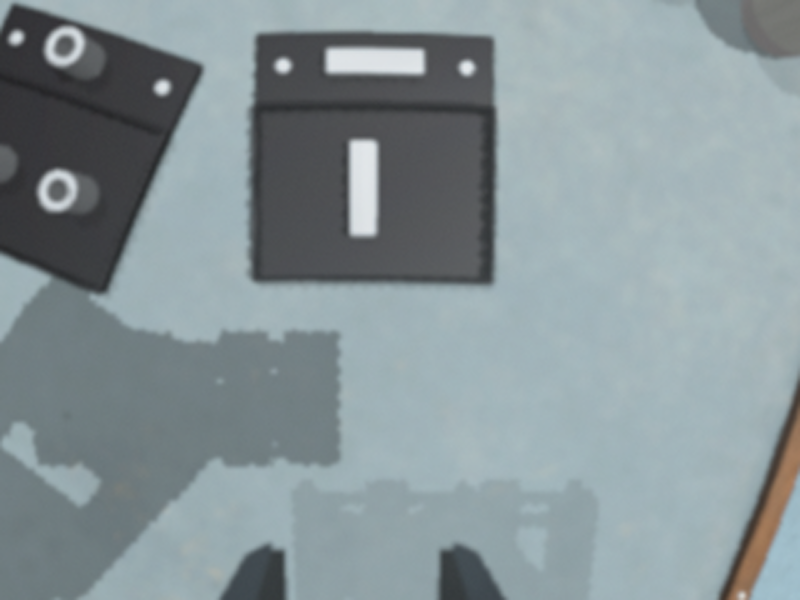

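The side view shows two bearings flat at (160,353) and (152,391), two sleeves upright at (175,228) and (195,197), and the key flat at (181,127). The micrometer and screwdriver haven't moved. The wrist view confirms the key lies on the tray floor at (363,188).

```bash
python3 -c "
from bench import ctrl; print(ctrl.hand_in())"
```

```text
the job is handed in; nothing more can be done
None
```

I sorted all five parts into their matching trays and handed the job in at about 27 s: bearings flat, sleeves upright, key on a long side, and in the final pictures the micrometer and screwdriver had not moved.

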